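# Put the red thread away in the double-latched case

### The arm

A 6-joint arm with a two-finger parallel gripper is mounted at the origin on a cart in front of the work surface, level with it; the furniture and walls round the work are solid. World frame = base frame: x ahead of the robot, y to its left, z up, the work surface at z = 0. Lengths are in m, angles in rad, forces in N, time in s.
With the tool pointing down it reaches from about 0.3 to 0.75 m from the base axis. Payload 8.5 kg.
Tool frame: the origin (TCP) lies at the very end of the fingers, on their centre line; the grasp point (between the pads) lies 19 mm behind it; y points along the fingers, z is the direction in which the jaws open and shut, and the axes are right-handed (so a half turn about y gives the same grasp; the last joint's range is limited). The gripper opens to 88 mm and grips with 3 to 60 N. Pads are 18 mm wide; open, the fingers measure 123 mm over their backs; the gripper's body (75 mm by 187 mm) begins 45 mm behind the grasp point.
Start: joints at [0.974, 0.381, 1.297, -0, 1.464, -0.215], TCP at [0.205, 0.51, 0.239] pointing down, gripper open.
Joint ranges: [-3.11, 3.11], [-0.89, 2.33], [0.22, 2.48], [-1.42, 4.56], [0.17, 2.85], [-2.88, 2.88]. Speed limits (rad/s): [2.39, 2.39, 3.14, 3.14, 3.14, 3.14].

### API

Orientations are given as a unit quaternion [x, y, z, w].
In Python, from cell import telemetry, camera, job_done gives the robot as it stands. The module is installed in compiled form; this text tells all that it offers.
- The arm moves only by the shell command python3 -m creep 'ROWS' [OPENING] [FORCE]. ROWS is JSON, a list of rows, each a list of 2 entries, a list of its own where there are three numbers: the shift along the world's x, y, z in m, then the turn about the world's z in degrees. In form: [[[dx, dy, dz], yaw], ...]. A call has exactly 10 rows; each row shifts and turns the commanded pose from where the row before left it; what a row does not reach is not made up. A row lasts 1/12 s, in which the tool goes at most 41.7 mm and 7.16 degrees, less where a joint would pass 70% of its speed; a pose out of reach is approached as far as the arm can. A call is refused whole if a number of a shift passes 0.0417 or a number of a turn 7.16, either way. A call with a gripper value outside its range is refused whole. OPENING is the gripper's target within -1 to 1 (shut at 1, half-way at 0, fully open at -1), set as the call begins (- or left out, the last holds). The fingers move at their own pace and stop on an object; FORCE is the grip in N (left out, the last holds). Time passes only in rows, so rows that do not move let the fingers close, or fill a call up. It gives the time, the measured TCP pose, the force and the opening at its end, in the units of the state.
- telemetry.get_state(): the state, without advancing time (a new reading comes with each control period).
- camera(name): name is "scene" or "top"; returns a dict with "frame" (480x640x3 uint8, red, green, blue), "vfov" (degrees; the focal length in pixels is half the picture's height over the tangent of half this angle, whatever the lens; pixels are square), "cx", "cy" (the principal point, pixels), "rvec" (rotation vector, rad) and "tvec" (3), from world to camera coordinates, as OpenCV has them. Camera axes: x right, y down, z forward; pixel columns grow to the right and rows downward; lengths in m; the calibration is good to about 2 mm. A picture is of the moment at which its call begins. There is no depth.
- job_done(): hands the job in, once; it reports no verdict.
The state is a dict: "t": time; "q": joint angles; "joint_vel": joint speeds; "joint_torque": joint torques, N m; "eef_pos": TCP position; "tool_rot": TCP orientation; "wrist_force": force on the tool from outside, world axes, zero at the start; "torque": the same for the moment, N m; "grip_width": opening from 0.0 (shut) to 1.0 (fully open).
Only numpy, scipy, OpenCV 4.12 (cv2) and the standard library are available. Lean on these libraries where they do the work, as an engineer would, in place of code of your own. Each camera call takes 0.05 s, during which the arm holds its last target. There are 200 camera calls.

### The job

Put the red thread spool away in the green thread case: pull the catch with the red knob fully back, then swing the latch it was blocking fully aside, lift the lid until it stands upright by itself, and set the red spool gently down, upright, on the floor of the empty middle bay. Leave the lid open and do not shift or knock over the other things on the counter.

Things in the scene. Friction and masses are not known exactly. Their poses are not given: they have to be found in the camera images.
- case_mark (a point): fixed green metal thread case, 210 (x) x 230 (y) x 70 mm high. Point: centre of its underside, on the counter; x from the front (catch side) to the hinge side, y left, z up ('case' frame). Front 60 mm: solid ledge 70 mm high with both catches in its left half; the rest is an open box under the lid, two dividers making three bays, the outer ones with spools
- catch (a joint): first catch: steel bolt with a red knob on the ledge, slides to case -y (right). 0 = engaged (starts 0 to 0.004): its tongue sits between the latch's two prongs, so the latch turns 0.15 rad at most; 0.032 = fully withdrawn; from 0.022 the latch is free. 1 to 2 N, stays where left
- catch_knob (a point): centre of the red round knob of the first catch: upright cylinder 14 mm across, this point 10 mm below its top; engaged it lies at case (-68, 10, 106.5) mm. Moves with the bolt toward case -y. Space beside the knob is free down to 90 mm height
- latch (a joint): second latch: steel arm turning about an upright axis on the ledge. About 0 = arm points to case +x, over the lid's front edge; grows counter-clockwise seen from above; 1.60 = fully aside, along the ledge to the left. Lid is free above about 1.3. About 1 N at the peg, stays where left
- latch_peg (a point): centre of the black round peg on the latch arm: upright cylinder 12 mm across, 30 mm tall, from 87.5 to 117.5 mm above the counter, 38 mm from the latch's axis
- latch_pivot (a point): point on the latch's upright turning axis, at case (-68, 60, 80.5) mm; fixed
- lid (a joint): lid of the case: 150 x 230 x 7 mm green plate, hinged along the case's far rim (axis along case y). 0 = shut, grows as its front edge rises; 1.57 = upright, 1.75 = stop. Stiff hinge: stays where left; about 4 N to lift at the handle
- lid_handle (a point): middle of the lid's handle: a steel bar 10 mm thick, 60 mm long, along case y, 30 mm above the lid's mid-plane, 135 mm in front of the hinge line and 60 mm to the right of the case's middle. Shut: 104.5 mm above the counter, clear space of 21 mm under it
- lid_hinge (a point): middle of the lid's hinge line, at case (105, 0, 74.5) mm; fixed
- middle_bay (a point): centre of the floor of the empty middle bay, 5 mm above the counter; the bay is 145 mm (case x, from 75 mm before to 70 mm behind this point) by 72 mm (case y); case rim 70 mm above the counter
- red_spool_center (a point): centre (24 mm up) of the RED thread spool, 30 mm across, 48 mm tall, 0.03 kg, standing upright on the counter; its z axis is its own axis
- navy_spool_center (a point): centre of the navy thread spool, 30 mm across, 55 mm tall, standing on the counter; a bystander
- black_spool_center (a point): centre of the black thread spool, 30 mm across, 55 mm tall, standing on the counter; a bystander
- green_spool_center (a point): centre of the green thread spool, 30 mm across, 48 mm tall, standing on the counter; a bystander
- drip_bottle: bystander: white bottle with red nozzle standing to the right of the case, 49 mm across, 150 mm tall; origin at its foot
- tape_measure: bystander: yellow round tape measure, 52 mm across, 15 mm thick; origin underneath
- tin: bystander: green round tin with lid, 70 mm across, 46 mm tall; origin underneath
- staple_box: bystander: small yellow card box 40 x 62 x 28 mm; origin underneath
- red_spool: the same red spool; its origin is the centre of its underside
There are look-alikes about, which are no part of the job. Leave any turquoise look-alike of the red_spool alone.

How it is judged:
On the way, in this order (a step that is already met when the one before it is completed fails the run):
1. the first catch is withdrawn (22 mm or more) with the latch still shut (below 0.3 rad) (value of joint catch above 0.022 m and value of joint latch below 0.3 rad), for 0.2 s.
2. the second latch is swung aside (1.35 rad or more) with the lid still down (below 0.1 rad) (value of joint latch above 1.35 rad and value of joint lid below 0.1 rad), for 0.2 s.
3. the lid is open (1.25 rad or more) (value of joint lid above 1.25 rad), for 0.2 s.
At the end, for the whole second after the job is handed in: Red spool upright (0.2 rad), at rest on the middle bay's floor (centre within 65 mm along, 30 mm across of its middle, 15-34 mm above the floor), released; catch back 22 mm or more, latch aside 1.35 rad or more, lid open 1.25 rad or more (x of red_spool_center in the frame of middle_bay between -0.065 and 0.065 m and y of red_spool_center in the frame of middle_bay between -0.03 and 0.03 m and z of red_spool_center in the frame of middle_bay between 0.015 and 0.034 m and angle between red_spool_center's own z axis and vertical below 0.2 rad and linear speed of red_spool below 0.02 m/s and value of joint catch above 0.022 m and value of joint latch above 1.35 rad and value of joint lid above 1.25 rad); the robot touches nothing.
It fails at once if another thing on the counter was shifted by more than 25 mm or tipped over (distance of any of navy_spool_center, black_spool_center, green_spool_center, drip_bottle, tape_measure, tin, staple_box from where it was at the start of the episode above 0.025 m or angle between any of navy_spool_center, black_spool_center, green_spool_center, drip_bottle, tape_measure, tin, staple_box's own z axis and vertical above 0.4 rad).
It fails at once if the red spool was dropped or thrown into the case (faster than 0.6 m/s below the rim) (x of red_spool_center in the frame of middle_bay between -0.075 and 0.075 m and y of red_spool_center in the frame of middle_bay between -0.04 and 0.04 m and z of red_spool_center in the frame of middle_bay below 0.065 m and linear speed of red_spool above 0.6 m/s).
It also fails if it takes over 66 s, if anything falls off the work surface, if the arm or the gripper's body presses on something with over 40 N, if the wrist force passes 120 N, or if a joint passes its speed limit or range.

## Working session

There is one attempt and no reset: what is moved stays moved. The work goes in short steps, Python scripts to look and compute and a shell command to move; the robot and the scene stay as the last step left them, time stands still between calls to the robot, and variables do not carry over. Pictures are saved under pics/ and viewed, about 8 in all and at most 12, crops included, and the job is handed in when it is done.

```bash
mkdir -p pics; cat > h.py <<'E'
import numpy as np, cv2
from cell import telemetry, camera
def shot(name,fn=None):
    c=camera(name); f=c["frame"]
    if fn: cv2.imwrite("pics/"+fn,cv2.cvtColor(f,cv2.COLOR_RGB2BGR))
    return c
def K(c):
    f=240/np.tan(np.radians(c["vfov"])/2); return np.array([[f,0,c["cx"]],[0,f,c["cy"]],[0,0,1.]])
def ray(c,u,v,z):
    R,_=cv2.Rodrigues(np.array(c["rvec"],float)); t=np.array(c["tvec"],float).ravel()
    o=-R.T@t; d=R.T@np.linalg.inv(K(c))@[u,v,1]; return o+d*(z-o[2])/d[2]
def proj(c,P):
    return cv2.projectPoints(np.array(P,float).reshape(-1,3),np.array(c["rvec"],float),np.array(c["tvec"],float),K(c),None)[0].reshape(-1,2)
E
python3 - <<'E'
from h import *
for n in("top","scene"):
    c=shot(n,n+"1.png"); print(n,{k:c[k] for k in c if k!="frame"}, ray(c,320,240,0))
s=telemetry.get_state();print(s)
E
```

```text
top {'vfov': 54.0205011311989, 'cx': 330.4675324731984, 'cy': 230.98976347008127, 'rvec': array([ 2.12621642, -2.13786511,  0.19819328]), 'tvec': array([-0.02216452,  0.55734307,  1.20909869])} [0.54090608 0.00353176 0.        ]
scene {'vfov': 52.963550255587606, 'cx': 314.84827597222267, 'cy': 239.8655393476466, 'rvec': array([ 1.86661711, -1.20691883,  0.63927883]), 'tvec': array([-0.24969751,  0.33024986,  0.83666449])} [0.65341854 0.0083778  0.        ]
{'t': 0.1, 'q': array([ 9.73695988e-01,  3.81109928e-01,  1.29816151e+00, -2.67731392e-05,
        1.46360736e+00, -2.15303875e-01]), 'joint_vel': array([-0.00023308, -0.0009746 , -0.00103897,  0.00115072, -0.00204633,
        0.00067663]), 'joint_torque': array([ 4.45728874e-03, -4.38651073e+01, -2.24912989e+01,  7.15435180e-02,
        3.42017587e-02, -6.69113456e-05]), 'eef_pos': array([0.20478586, 0.51017619, 0.23821747]), 'tool_rot': array([ 0.69468311, -0.13433707,  0.13399501, -0.69384023]), 'wrist_force': array([-0.15785836, -0.22912053, -0.44563865]), 'torque': array([ 0.01712791, -0.04206705, -0.02695384]), 'grip_width': 0.9994373351685321}
```

View pics/top1.png

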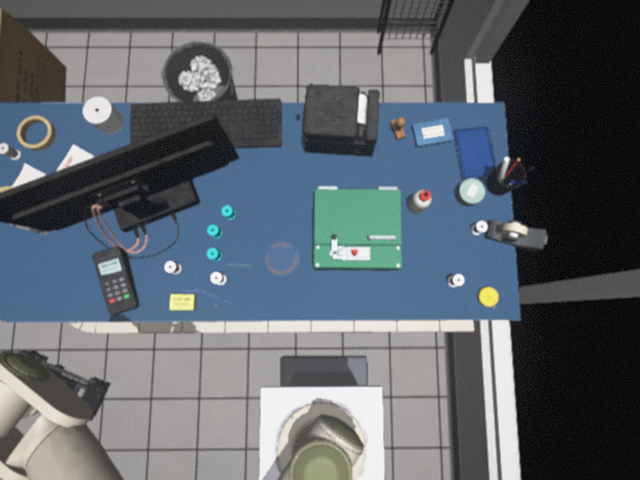

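View pics/scene1.png

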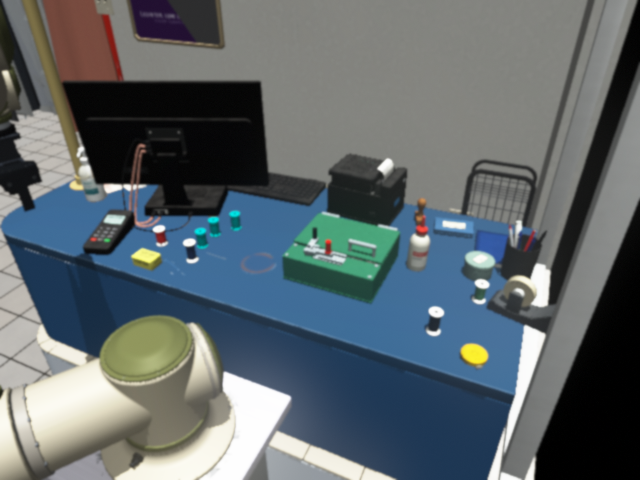

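The top picture shows the case at about (358,230), with its catch and knob near (354,253), the peg near (335,238) and the handle near (382,238). Candidates for the red spool:
- (172,268): red thread with white flanges
- (228,212), (213,231) and (213,254): turquoise look-alikes
- (218,278): navy
- (456,280): black
- (480,227): green
- (8,150): unknown, far left

I choose (172,268), which is (160,236) in the scene picture, and check it in a close crop.

```bash
python3 - <<'E'
from h import *
t=cv2.imread("pics/top1.png"); s=cv2.imread("pics/scene1.png")
a=cv2.resize(t[180:280,305:415],None,fx=3.6,fy=3.6,interpolation=cv2.INTER_CUBIC)
b=cv2.resize(s[210:300,275:405],(396,274),interpolation=cv2.INTER_CUBIC)
d=cv2.resize(t[240:300,150:240],(396,264),interpolation=cv2.INTER_CUBIC)
e=cv2.resize(s[210:270,135:225],(396,264),interpolation=cv2.INTER_CUBIC)
L=np.zeros((600,800,3),np.uint8)
L[:360,:396]=a; L[:274,400:796]=b; L[362:600,:396]=d[:238]; L[300:564,400:796]=e
cv2.imwrite("pics/crop1.png",L)
c=shot("top"); c2=shot("scene")
for n,u,v,z in [("tl",315,190,.07),("tr",402,190,.07),("br",402,269,.07),("bl",315,269,.07),("knob",354,253,.116),("peg",335,238,.117),("handle",382,238,.11),("red",172,267,.048),("navy",218,277,.055),("bottle",424,197,.15),("stap",181,301,.028)]:
    print(n,ray(c,u,v,z).round(4))
p=ray(c,172,267,.048); print(proj(c2,p), proj(c2,ray(c,354,253,.116)))
E
```

```text
tl [0.665  0.0156 0.07  ]
tr [ 0.664 -0.217  0.07 ]
br [ 0.4525 -0.2101  0.07  ]
bl [0.4537 0.0157 0.07  ]
knob [ 0.4889 -0.0834  0.116 ]
peg [ 0.5271 -0.036   0.117 ]
handle [ 0.5277 -0.1554  0.11  ]
red [0.4631 0.3929 0.048 ]
navy [0.4356 0.2693 0.055 ]
bottle [ 0.6242 -0.2581  0.15  ]
stap [0.375  0.3709 0.028 ]
[[161.09921135 229.247844  ]] [[326.99419483 242.4922651 ]]
```

View pics/crop1.png

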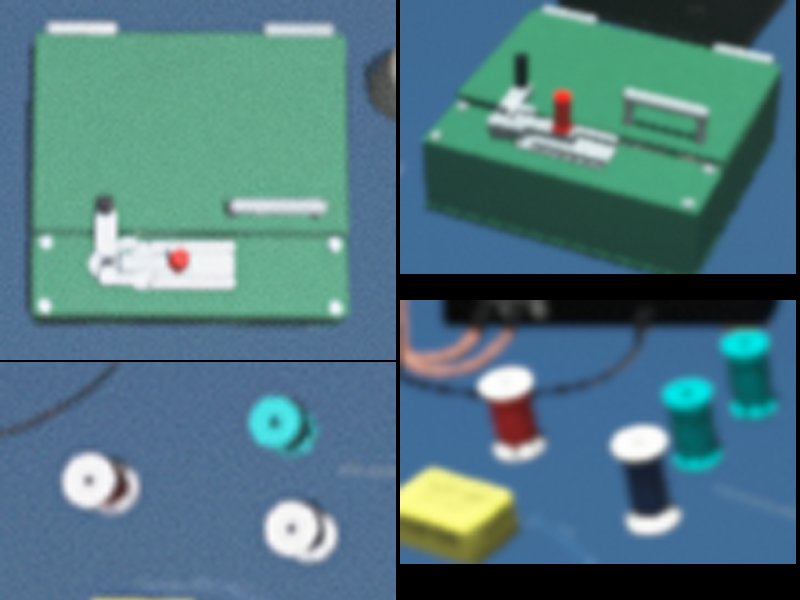

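```bash
python3 - <<'E'
from h import *
from scipy.spatial.transform import Rotation as R
s=telemetry.get_state(); M=R.from_quat(s["tool_rot"]).as_matrix(); print(M.round(3)); print("jaw yaw deg",np.degrees(np.arctan2(M[1,2],M[0,2])))
c=shot("top")
for n,u,v,z in [("tl",315,190,.078),("tr",400.8,190,.078),("br",401.7,268.3,.07),("bl",313.9,268.3,.07),("knob",354.7,252.2,.1165),("peg",334.2,236.7,.1175),("hl",369.4,237.5,.1095),("hr",395.3,237.5,.1095),("red",170.2,266.8,.048),("pivot",333.5,252.5,.085)]:
    print(n,ray(c,u,v,z).round(4))
E
```

```text
[[ 0.928 -0.     0.373]
 [-0.373 -0.001  0.928]
 [-0.    -1.    -0.001]]
jaw yaw deg 68.12514787289773
tl [0.6628 0.0154 0.078 ]
tr [ 0.6619 -0.2125  0.078 ]
br [ 0.4543 -0.2093  0.07  ]
bl [0.4555 0.0185 0.07  ]
knob [ 0.4908 -0.0851  0.1165]
peg [ 0.5304 -0.034   0.1175]
hl [ 0.5292 -0.1235  0.1095]
hr [ 0.5289 -0.1893  0.1095]
red [0.4637 0.3976 0.048 ]
pivot [ 0.4945 -0.0324  0.085 ]
```

```bash
python3 -m creep '[[[0.0143,-0.03,0],1.1],[[0.0143,-0.03,0],1.1],[[0.0143,-0.03,0],1.1],[[0.0143,-0.03,0],1.1],[[0.0143,-0.03,0],1.1],[[0.0143,-0.03,0],1.1],[[0.0143,-0.03,0],1.1],[[0.0143,-0.03,0],1.1],[[0.0143,-0.03,0],1.1],[[0.0143,-0.03,0],1.1]]' -0.3 15
python3 -m creep '[[[0.0143,-0.03,0],1.1],[[0.0143,-0.03,0],1.1],[[0.0143,-0.03,0],1.1],[[0.0143,-0.03,0],1.1],[[0.0143,-0.03,0],1.1],[[0.0143,-0.03,0],1.1],[[0.0143,-0.03,0],1.1],[[0.0143,-0.03,-0.01],1.1],[[0.0143,-0.03,-0.02],1.1],[[0.0143,-0.03,-0.02],1.1]]'
```

```text
t: 1.08
eef_pos: [0.3482, 0.2089, 0.2388]
tool_rot: [-0.704, 0.067, -0.067, 0.704]
wrist_force: [1.2, -0.6, 0.9]
grip_width: 0.649
t: 1.92
eef_pos: [0.4916, -0.0914, 0.1885]
tool_rot: [0.707, 0.002, -0.0, -0.707]
wrist_force: [0.5, 0.2, -0.4]
grip_width: 0.647
```

```bash
python3 -m creep '[[[0,0.003,-0.011],0],[[0,0,-0.011],0],[[0,0,-0.011],0],[[0,0,-0.011],0],[[0,0,-0.011],0],[[0,0,-0.011],0],[[0,0,-0.011],0],[[0,0,-0.011],0],[[0,0,-0.005],0],[[0,0,0],0]]'
python3 -m creep '[[[0,0,0],0],[[0,0,0],0],[[0,0,0],0],[[0,0,0],0],[[0,0,0],0],[[0,0,0],0],[[0,0,0],0],[[0,0,0],0],[[0,0,0],0],[[0,0,0],0]]' 1 10
python3 - <<'E'
from h import *
a=shot("scene")["frame"][200:310,260:420]; b=shot("top")["frame"][170:290,290:420]
L=np.hstack([cv2.resize(a,(450,400),interpolation=2),cv2.resize(b,(350,400),interpolation=2)])
cv2.imwrite("pics/k1.png",L[:,:,::-1])
E
```

```text
t: 2.75
eef_pos: [0.4905, -0.0865, 0.0949]
tool_rot: [-0.707, -0.0, 0.001, 0.707]
wrist_force: [0.7, 0.4, 0.9]
grip_width: 0.648
t: 3.58
eef_pos: [0.491, -0.0866, 0.0959]
tool_rot: [0.707, 0.001, -0.001, -0.707]
wrist_force: [0.5, 0.0, 1.6]
grip_width: 0.151
```

View pics/k1.png

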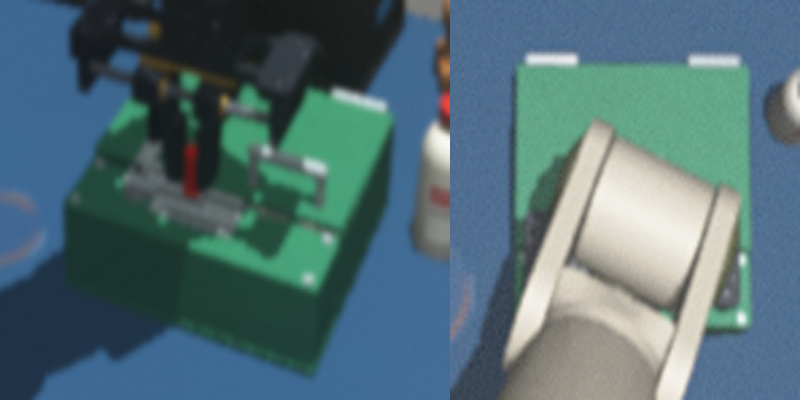

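The knob is held between the fingers (left half, near (190,165)); opening ≈ 13 mm matches the 14 mm knob. Now the pull.

```bash
python3 -m creep '[[[0,-0.004,0],0],[[0,-0.004,0],0],[[0,-0.004,0],0],[[0,-0.004,0],0],[[0,-0.004,0],0],[[0,-0.004,0],0],[[0,-0.004,0],0],[[0,-0.003,0],0],[[0,-0.001,0],0],[[0,0,0],0]]'
```

```text
t: 4.52
eef_pos: [0.4906, -0.118, 0.0957]
tool_rot: [-0.706, -0.0, 0.001, 0.708]
wrist_force: [-2.2, 6.9, 6.1]
grip_width: 0.153
```

```bash
python3 -m creep '[[[0,0,0],0],[[0,0,0],0],[[0,0,0],0],[[0,0,0],0],[[0,0,0.01],0],[[0,0,0.01],0],[[0,0,0.01],0],[[0,0,0.01],0],[[0,0,0.01],0],[[0,0,0],0]]' -0.3
python3 -m creep '[[[0.008,0.016,0],0],[[0.008,0.017,0],0],[[0.008,0.017,0],0],[[0.008,0.017,0],0],[[0.007,0.017,0],0],[[0,0,-0.01],0],[[0,0,-0.012],0],[[0,0,-0.012],0],[[0,0,-0.012],0],[[0,0,0],0]]'
python3 -m creep '[[[0,0,0],0],[[0,0,0],0],[[0,0,0],0],[[0,0,0],0],[[0,0,0],0],[[0,0,0],0],[[0,0,0],0],[[0,0,0],0],[[0,0,0],0],[[0,0,0],0]]' 1 10
```

```text
t: 5.35
eef_pos: [0.4917, -0.1191, 0.1473]
tool_rot: [0.708, 0.002, 0.0, -0.707]
wrist_force: [0.2, -0.3, 0.3]
grip_width: 0.653
t: 6.18
eef_pos: [0.5288, -0.0344, 0.0972]
tool_rot: [-0.707, 0.001, 0.002, 0.708]
wrist_force: [0.0, 0.5, -0.8]
grip_width: 0.649
t: 7.02
eef_pos: [0.53, -0.0346, 0.0999]
tool_rot: [0.707, 0.001, -0.001, -0.707]
wrist_force: [-0.2, 0.5, 0.4]
grip_width: 0.133
```

```bash
python3 -m creep '[[[-0.0002,0.003,0],0],[[-0.0005,0.003,0],0],[[-0.0007,0.003,0],0],[[-0.001,0.0029,0],0],[[-0.0012,0.0028,0],0],[[-0.0014,0.0027,0],0],[[-0.0016,0.0026,0],0],[[-0.0018,0.0024,0],0],[[-0.002,0.0023,0],0],[[-0.0022,0.0021,0],0]]'
python3 -m creep '[[[-0.0023,0.0019,0],0],[[-0.0025,0.0017,0],0],[[-0.0026,0.0015,0],0],[[-0.0027,0.0013,0],0],[[-0.0028,0.0011,0],0],[[-0.0029,0.0009,0],0],[[-0.003,0.0006,0],0],[[-0.003,0.0004,0],0],[[-0.003,0.0001,0],0],[[-0.003,0,0],0]]'
```

```text
t: 7.85
eef_pos: [0.5172, -0.0076, 0.0999]
tool_rot: [0.707, 0.001, -0.001, -0.707]
wrist_force: [2.7, -3.1, 3.8]
grip_width: 0.13
t: 8.68
eef_pos: [0.4892, 0.0022, 0.0998]
tool_rot: [-0.707, -0.001, 0.001, 0.707]
wrist_force: [2.7, 1.9, 4.2]
grip_width: 0.133
```

```bash
python3 -m creep '[[[0,0,0],0],[[0,0,0],0],[[0,0,0],0],[[0,0,0],0],[[0,0,0.01],0],[[0,0,0.015],0],[[0,0,0.02],0],[[0,0,0.02],0],[[0,0,0.01],0],[[0,0,0],0]]' -0.3
python3 - <<'E'
from h import *
s=telemetry.get_state(); print(s["q"].round(2))
a=shot("scene")["frame"][200:310,260:420]
cv2.imwrite("pics/l1.png",cv2.resize(a,(640,440),interpolation=2)[:,:,::-1])
E
```

```text
t: 9.52
eef_pos: [0.4902, 0.0015, 0.1765]
tool_rot: [0.707, 0.002, 0.0, -0.707]
wrist_force: [0.1, 0.1, 0.3]
grip_width: 0.649
[-0.24  0.33  1.57 -0.    1.24 -1.81]
```

View pics/l1.png

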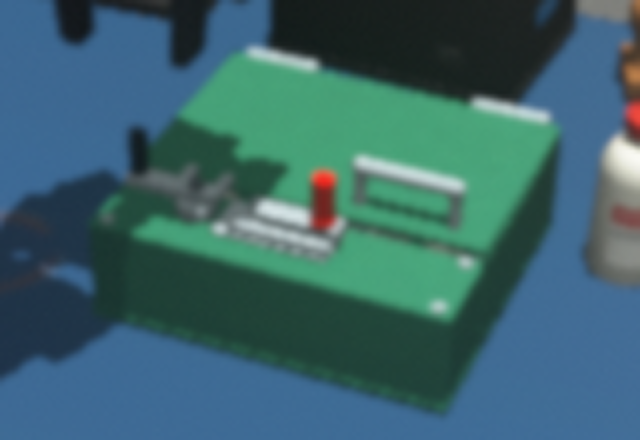

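```bash
python3 -m creep '[[[0.003,-0.0125,0],-7],[[0.003,-0.0125,0],-7],[[0.003,-0.0125,0],-7],[[0.003,-0.0125,0],-7],[[0.003,-0.0125,0],-7],[[0.003,-0.0125,0],-7],[[0.003,-0.0125,0],-7],[[0.003,-0.0125,0],-7],[[0.003,-0.0125,0],-7],[[0.003,-0.0125,0],-7]]'
python3 -m creep '[[[0.003,-0.011,0],-7],[[0.003,-0.011,0],-7],[[0.003,-0.011,0],-6],[[0,0,0],0],[[0,0,-0.01],0],[[0,0,-0.01],0],[[0,0,-0.01],0],[[0,0,-0.01],0],[[0,0,0],0],[[0,0,0],0]]'
```

```text
t: 10.4
eef_pos: [0.5191, -0.1237, 0.1732]
tool_rot: [0.579, -0.408, 0.406, -0.578]
wrist_force: [0.1, -0.1, 0.1]
grip_width: 0.653
t: 11.23
eef_pos: [0.5282, -0.1559, 0.134]
tool_rot: [0.501, -0.5, 0.499, -0.501]
wrist_force: [0.7, -0.3, 0.4]
grip_width: 0.648
```

Straight above the handle with the jaw along x; lower and grip.

```bash
python3 -m creep '[[[0.001,0,-0.01],0],[[0,0,-0.01],0],[[0,0,-0.01],0],[[0,0,-0.008],0],[[0,0,0],0],[[0,0,0],0],[[0,0,0],0],[[0,0,0],0],[[0,0,0],0],[[0,0,0],0]]'
python3 -m creep '[[[0,0,0],0],[[0,0,0],0],[[0,0,0],0],[[0,0,0],0],[[0,0,0],0],[[0,0,0],0],[[0,0,0],0],[[0,0,0],0],[[0,0,0],0],[[0,0,0],0]]' 1 25
python3 - <<'E'
import numpy as np
h=np.array([.664,.0745]); f=lambda t:h+np.array([-.135*np.cos(t)+.030*np.sin(t),.135*np.sin(t)+.030*np.cos(t)])
T=np.linspace(0,1.6,51); P=np.array([f(t) for t in T]); 
print((np.diff(P,axis=0)*1000).round(1).tolist()); print(P[::10].round(3).tolist())
E
```

```text
t: 12.07
eef_pos: [0.5297, -0.1564, 0.0971]
tool_rot: [-0.5, 0.499, -0.5, 0.501]
wrist_force: [0.2, 1.2, 0.2]
grip_width: 0.652
t: 12.9
eef_pos: [0.5305, -0.1563, 0.0969]
tool_rot: [-0.5, 0.499, -0.5, 0.501]
wrist_force: [4.9, 1.3, -1.7]
grip_width: 0.105
[[1.0, 4.3], [1.2, 4.3], [1.3, 4.2], [1.4, 4.2], [1.6, 4.1], [1.7, 4.1], [1.8, 4.0], [2.0, 4.0], [2.1, 3.9], [2.2, 3.8], [2.3, 3.8], [2.4, 3.7], [2.6, 3.6], [2.7, 3.5], [2.8, 3.4], [2.9, 3.3], [3.0, 3.2], [3.1, 3.2], [3.2, 3.0], [3.3, 2.9], [3.4, 2.8], [3.5, 2.7], [3.6, 2.6], [3.7, 2.5], [3.7, 2.4], [3.8, 2.3], [3.9, 2.1], [3.9, 2.0], [4.0, 1.9], [4.1, 1.8], [4.1, 1.6], [4.2, 1.5], [4.2, 1.4], [4.3, 1.2], [4.3, 1.1], [4.3, 0.9], [4.4, 0.8], [4.4, 0.7], [4.4, 0.5], [4.4, 0.4], [4.4, 0.2], [4.4, 0.1], [4.4, -0.0], [4.4, -0.2], [4.4, -0.3], [4.4, -0.5], [4.4, -0.6], [4.4, -0.7], [4.3, -0.9], [4.3, -1.0]]
[[0.529, 0.104], [0.545, 0.145], [0.574, 0.179], [0.611, 0.202], [0.654, 0.212], [0.698, 0.209]]
```

```bash
python3 -m creep '[[[0.001,0,0.0043],0],[[0.0012,0,0.0043],0],[[0.0013,0,0.0042],0],[[0.0014,0,0.0042],0],[[0.0016,0,0.0041],0],[[0.0017,0,0.0041],0],[[0.0018,0,0.004],0],[[0.002,0,0.004],0],[[0.0021,0,0.0039],0],[[0.0022,0,0.0038],0]]'
python3 -m creep '[[[0.0023,0,0.0038],0],[[0.0024,0,0.0037],0],[[0.0026,0,0.0036],0],[[0.0027,0,0.0035],0],[[0.0028,0,0.0034],0],[[0.0029,0,0.0033],0],[[0.003,0,0.0032],0],[[0.0031,0,0.0032],0],[[0.0032,0,0.003],0],[[0.0033,0,0.0029],0]]'
```

```text
t: 13.73
eef_pos: [0.5459, -0.1565, 0.1376]
tool_rot: [0.501, -0.5, 0.499, -0.5]
wrist_force: [2.5, -3.3, -6.4]
grip_width: 0.104
t: 14.57
eef_pos: [0.573, -0.1568, 0.1722]
tool_rot: [0.501, -0.5, 0.499, -0.499]
wrist_force: [-8.1, -4.5, 2.5]
grip_width: 0.103
```

```bash
python3 -m creep '[[[0.0034,0,0.0028],0],[[0.0035,0,0.0027],0],[[0.0036,0,0.0026],0],[[0.0037,0,0.0025],0],[[0.0037,0,0.0024],0],[[0.0038,0,0.0023],0],[[0.0039,0,0.0021],0],[[0.0039,0,0.002],0],[[0.004,0,0.0019],0],[[0.0041,0,0.0018],0]]'
python3 - <<'E'
from h import *
a=shot("scene")["frame"][160:310,240:440]
cv2.imwrite("pics/m1.png",cv2.resize(a,(640,480),interpolation=2)[:,:,::-1])
E
```

```text
t: 15.4
eef_pos: [0.611, -0.1571, 0.1964]
tool_rot: [0.501, -0.499, 0.5, -0.5]
wrist_force: [-7.0, -6.7, 5.2]
grip_width: 0.104
```

View pics/m1.png

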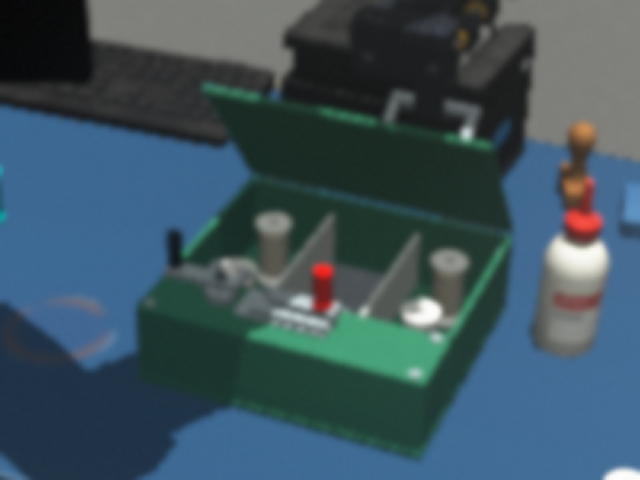

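```bash
python3 -m creep '[[[0.0041,0,0.0016],0],[[0.0042,0,0.0015],0],[[0.0042,0,0.0014],0],[[0.0043,0,0.0012],0],[[0.0043,0,0.0011],0],[[0.0043,0,0.0009],0],[[0.0044,0,0.0008],0],[[0.0044,0,0.0007],0],[[0.0044,0,0.0005],0],[[0.0044,0,0.0004],0]]'
python3 -m creep '[[[0.0044,0,0.0002],0],[[0.0044,0,0.0001],0],[[0.0044,0,0],0],[[0.0044,0,-0.0002],0],[[0.0044,0,-0.0003],0],[[0.0044,0,-0.0005],0],[[0.0044,0,-0.0006],0],[[0.0044,0,-0.0007],0],[[0.0043,0,-0.0009],0],[[0.0043,0,-0.001],0]]'
```

```text
t: 16.28
eef_pos: [0.6544, -0.1573, 0.2061]
tool_rot: [0.501, -0.499, 0.5, -0.5]
wrist_force: [-5.0, -5.5, 5.6]
grip_width: 0.1
t: 17.12
eef_pos: [0.6983, -0.1574, 0.2021]
tool_rot: [0.501, -0.499, 0.5, -0.5]
wrist_force: [-4.1, -6.5, 0.4]
grip_width: 0.103
```

```bash
python3 -m creep '[[[0,0,0],0],[[0,0,0],0],[[0,0,0],0],[[0,0,0.002],0],[[0,0,0.008],0],[[0,0,0.012],0],[[0,0,0.012],0],[[0,0,0.012],0],[[0,0,0.012],0],[[0,0,0.012],0]]' 0.68 10
python3 - <<'E'
from h import *
a=shot("scene")["frame"][130:310,220:460]; c=shot("top"); 
cv2.imwrite("pics/m2.png",cv2.resize(a,(640,480),interpolation=2)[:,:,::-1])
print(ray(c,170.2,266.8,.048))
E
```

```text
t: 17.95
eef_pos: [0.6984, -0.1561, 0.2722]
tool_rot: [-0.5, 0.499, -0.5, 0.501]
wrist_force: [-0.3, -0.3, -0.8]
grip_width: 0.162
[0.46369209 0.39762028 0.048     ]
```

View pics/m2.png

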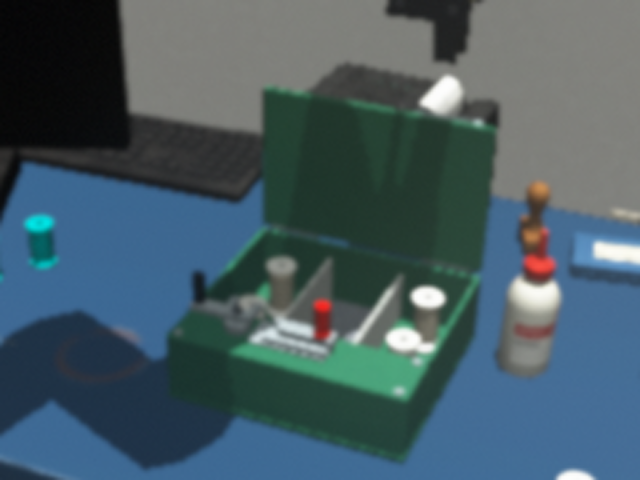

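The lid stands upright and the inside is visible: middle bay between dividers, near (345,320). Next I check the monitor's clearance from the red spool, and back off.

```bash
python3 -m creep '[[[-0.03,0.01,0.002],-5.5],[[-0.035,0.015,0],-5.5],[[-0.03,0.025,0],-5.5],[[-0.02,0.033,0],-5.5],[[-0.02,0.033,0],-5.5],[[-0.015,0.036,0],-5.5],[[-0.01,0.036,0],-5.5],[[-0.01,0.036,0],-5.5],[[-0.01,0.036,0],-5.5],[[-0.01,0.036,0],-5.5]]' -0.2
python3 - <<'E'
from h import *
t=shot("top");s=shot("scene")
def tri(a,b):
    A=[np.hstack([cv2.Rodrigues(np.array(c["rvec"],float))[0],np.array(c["tvec"],float).reshape(3,1)]) for c in(t,s)]
    X=cv2.triangulatePoints(K(t)@A[0],K(s)@A[1],np.array(a,float).reshape(2,1),np.array(b,float).reshape(2,1)); return (X[:3]/X[3]).ravel()
print(tri((237,155),(263,83)), tri((170.2,266.8),(158.9,229.3)))
for u,v in((0,215),(110,168),(237,155)): print(ray(t,u,v,.45))
E
```

```text
t: 18.88
eef_pos: [0.5073, 0.1413, 0.2724]
tool_rot: [-0.212, 0.675, -0.675, 0.212]
wrist_force: [0.9, 0.7, 0.9]
grip_width: 0.601
[0.64389597 0.15494124 0.415766  ] [0.46309087 0.39916167 0.04627343]
[0.51768381 0.57659869 0.45      ]
[0.60558595 0.38481596 0.45      ]
[0.6298913  0.15123173 0.45      ]
```

```bash
python3 -m creep '[[[-0.009,0.0257,0],-3],[[-0.009,0.0257,0],-3],[[-0.009,0.0257,0],-3],[[-0.009,0.0257,-0.01],-3],[[-0.008,0.0257,-0.02],-3],[[0,0.0257,-0.02],-3],[[0,0.0257,-0.02],-3],[[0,0.0257,-0.02],-3],[[0,0.0257,-0.02],-3],[[0,0.0257,-0.02],-3]]'
python3 -m creep '[[[0,0,-0.01],0],[[0,0,-0.01],0],[[0,0,-0.01],0],[[0,0,0],0],[[0,0,0],0],[[0,0,0],0],[[0,0,0],0],[[0,0,0],0],[[0,0,0],0],[[0,0,0],0]]'
```

```text
t: 19.82
eef_pos: [0.4646, 0.3973, 0.1412]
tool_rot: [0.031, -0.706, 0.707, -0.031]
wrist_force: [-0.3, -0.5, -0.3]
grip_width: 0.601
t: 20.65
eef_pos: [0.4646, 0.3967, 0.1129]
tool_rot: [-0.031, 0.706, -0.706, 0.032]
wrist_force: [0.6, -0.3, 1.0]
grip_width: 0.594
```

```bash
python3 -m creep '[[[-0.001,0.0015,-0.012],0],[[0,0,-0.012],0],[[0,0,-0.012],0],[[0,0,-0.012],0],[[0,0,-0.012],0],[[0,0,-0.012],0],[[0,0,-0.01],0],[[0,0,-0.007],0],[[0,0,0],0],[[0,0,0],0]]'
python3 -m creep '[[[0,0,0],0],[[0,0,0],0],[[0,0,0],0],[[0,0,0],0],[[0,0,0],0],[[0,0,0],0],[[0,0,0],0],[[0,0,0],0],[[0,0,0],0],[[0,0,0],0]]' 1 10
```

```text
t: 21.48
eef_pos: [0.4636, 0.3982, 0.0236]
tool_rot: [0.032, -0.706, 0.706, -0.032]
wrist_force: [-0.9, -0.2, 1.5]
grip_width: 0.602
t: 22.32
eef_pos: [0.4637, 0.3983, 0.0239]
tool_rot: [-0.031, 0.707, -0.706, 0.032]
wrist_force: [-1.1, 0.6, 5.1]
grip_width: 0.326
```

```bash
python3 -m creep '[[[0,0,0.005],0],[[0,0,0.01],0],[[0,0,0.02],0],[[0,0,0.02],0],[[0,0,0.025],0],[[0,0,0.025],0],[[0,0,0.025],0],[[0,0,0.025],0],[[0,0,0.02],0],[[0,0,0],0]]'
python3 -m creep '[[[0,-0.015,0],0],[[0,-0.025,0],0],[[0,-0.025,0],0],[[0,-0.026,0],0],[[0,-0.026,0],0],[[0,-0.026,0],0],[[0,-0.026,0],0],[[0,-0.026,0],0],[[0,-0.026,0],0],[[0,-0.026,0],0]]'
python3 -m creep '[[[0.009,-0.026,0],3],[[0.011,-0.026,0],3],[[0.011,-0.026,0],3],[[0.011,-0.026,0],3],[[0.011,-0.026,0],3],[[0.011,-0.026,0],3],[[0.011,-0.026,0],3],[[0.011,-0.026,0],3],[[0.011,-0.026,0],3],[[0.01,-0.015,0],3]]'
```

```text
t: 23.15
eef_pos: [0.4645, 0.3988, 0.2035]
tool_rot: [-0.029, 0.708, -0.705, 0.034]
wrist_force: [0.6, 0.4, -0.8]
grip_width: 0.326
t: 23.98
eef_pos: [0.4628, 0.1499, 0.1979]
tool_rot: [0.032, -0.706, 0.706, -0.031]
wrist_force: [1.0, 0.6, -1.0]
grip_width: 0.325
t: 24.82
eef_pos: [0.5705, -0.1003, 0.1976]
tool_rot: [-0.214, 0.674, -0.674, 0.213]
wrist_force: [-0.2, 0.7, -0.9]
grip_width: 0.33
```

```bash
python3 -m creep '[[[0.0005,0.003,-0.012],0],[[0,0,-0.012],0],[[0,0,-0.012],0],[[0,0,-0.012],0],[[0,0,-0.012],0],[[0,0,-0.012],0],[[0,0,-0.01],0],[[0,0,0],0],[[0,0,0],0],[[0,0,0],0]]'
python3 - <<'E'
from h import *
s=telemetry.get_state();print(s["eef_pos"],s["wrist_force"])
c=shot("scene","s8.png");a=c["frame"][160:310,240:440]
cv2.imwrite("pics/p1.png",cv2.resize(a,(800,600),interpolation=2)[:,:,::-1])
C=np.array([.559,-.097,0]);w=-.012;Rz=np.array([[np.cos(w),-np.sin(w),0],[np.sin(w),np.cos(w),0],[0,0,1]])
for q in [(-.045,.038,.07),(-.045,-.038,.07),(.1,.038,.07),(.1,-.038,.07),(-.105,.115,.07),(-.105,-.115,.07)]: print(q,((proj(c,C+Rz@q)-[240,160])*4).round())
E
```

```text
t: 25.65
eef_pos: [0.5712, -0.0949, 0.117]
tool_rot: [0.213, -0.674, 0.674, -0.214]
wrist_force: [0.1, -0.1, 0.7]
grip_width: 0.331
[ 0.5712326  -0.09490132  0.11702319] [ 0.09207495 -0.12044365  0.70605013]
(-0.045, 0.038, 0.07) [[327. 363.]]
(-0.045, -0.038, 0.07) [[444. 393.]]
(0.1, 0.038, 0.07) [[418. 250.]]
(0.1, -0.038, 0.07) [[526. 275.]]
(-0.105, 0.115, 0.07) [[168. 385.]]
(-0.105, -0.115, 0.07) [[533. 483.]]
```

View pics/p1.png

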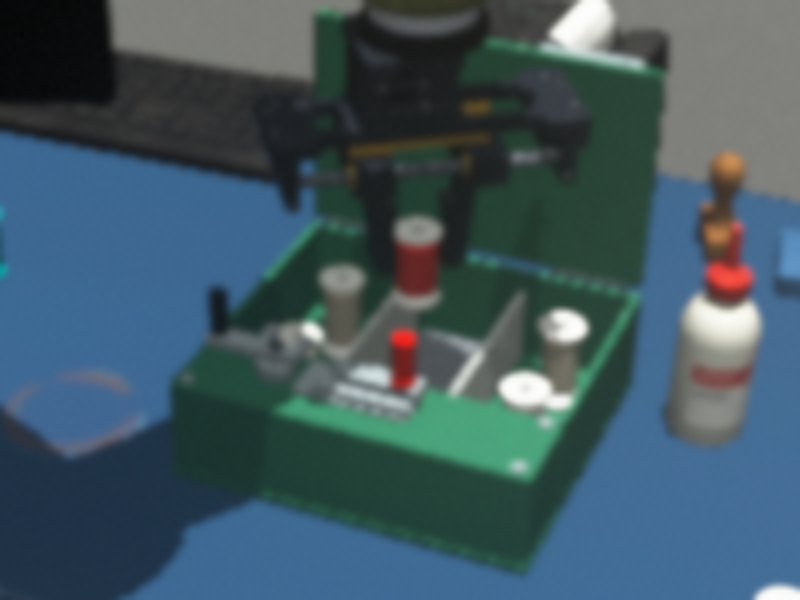

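The spool hangs upright at (417,262), above the middle bay between the dividers. I shift 2 mm right and lower it.

```bash
python3 -m creep '[[[0,-0.002,-0.008],0],[[0,0,-0.01],0],[[0,0,-0.01],0],[[0,0,-0.01],0],[[0,0,-0.01],0],[[0,0,-0.01],0],[[0,0,-0.008],0],[[0,0,-0.005],0],[[0,0,-0.003],0],[[0,0,0],0]]'
python3 -m creep '[[[0,0,-0.003],0],[[0,0,-0.002],0],[[0,0,-0.002],0],[[0,0,-0.002],0],[[0,0,-0.002],0],[[0,0,-0.001],0],[[0,0,-0.001],0],[[0,0,0],0],[[0,0,0],0],[[0,0,0],0]]'
```

```text
t: 26.53
eef_pos: [0.5709, -0.0968, 0.042]
tool_rot: [-0.214, 0.674, -0.674, 0.213]
wrist_force: [0.2, -0.5, -0.6]
grip_width: 0.326
t: 27.37
eef_pos: [0.571, -0.0968, 0.0296]
tool_rot: [0.213, -0.674, 0.674, -0.213]
wrist_force: [0.9, 0.1, -0.8]
grip_width: 0.33
```

```bash
python3 -m creep '[[[0,0,-0.0005],0],[[0,0,-0.0005],0],[[0,0,-0.0003],0],[[0,0,0],0],[[0,0,0],0],[[0,0,0],0],[[0,0,0],0],[[0,0,0],0],[[0,0,0],0],[[0,0,0],0]]'
```

```text
t: 28.2
eef_pos: [0.5712, -0.0969, 0.0289]
tool_rot: [0.213, -0.674, 0.674, -0.214]
wrist_force: [-2.0, 1.1, 6.0]
grip_width: 0.322
```

Floor contact (wrist +6 N). I open just enough, then rise straight.

```bash
python3 -m creep '[[[0,0,0],0],[[0,0,0],0],[[0,0,0],0],[[0,0,0],0],[[0,0,0],0],[[0,0,0],0],[[0,0,0.002],0],[[0,0,0.003],0],[[0,0,0.005],0],[[0,0,0.005],0]]' 0.2 5
python3 -m creep '[[[0,0,0.008],0],[[0,0,0.01],0],[[0,0,0.015],0],[[0,0,0.02],0],[[0,0,0.02],0],[[0,0,0.02],0],[[-0.01,0,0.02],0],[[-0.02,0,0.02],0],[[-0.03,0,0.02],0],[[-0.03,0,0.02],0]]'
python3 -m creep '[[[-0.02,0.03,0],0],[[-0.02,0.035,0],0],[[-0.02,0.035,0],0],[[-0.01,0.038,0],0],[[-0.01,0.038,0],0],[[0,0.04,0],0],[[0,0.04,0],0],[[0,0.04,0],0],[[0,0,0],0],[[0,0,0],0]]'
python3 - <<'E'
from h import *
c=shot("scene");t=shot("top");a=cv2.resize(c["frame"][130:310,220:460],(440,330),interpolation=2);b=cv2.resize(t["frame"][150:290,290:450],(360,315),interpolation=2)
L=np.zeros((580,800,3),np.uint8);L[:330,:440]=a;L[:315,440:]=b;L[340:580,:320]=cv2.resize(c["frame"],(320,240));L[340:580,330:650]=cv2.resize(t["frame"],(320,240))
cv2.imwrite("pics/end.png",L[:,:,::-1])
E
```

```text
t: 29.03
eef_pos: [0.5711, -0.0968, 0.0438]
tool_rot: [0.213, -0.674, 0.674, -0.213]
wrist_force: [-0.3, -0.1, 0.4]
grip_width: 0.397
t: 29.87
eef_pos: [0.4799, -0.0966, 0.2178]
tool_rot: [0.213, -0.674, 0.674, -0.214]
wrist_force: [-0.3, -0.4, 0.3]
grip_width: 0.4
t: 30.7
eef_pos: [0.4004, 0.2008, 0.2169]
tool_rot: [0.215, -0.674, 0.674, -0.215]
wrist_force: [0.1, -0.7, -0.4]
grip_width: 0.396
```

View pics/end.png

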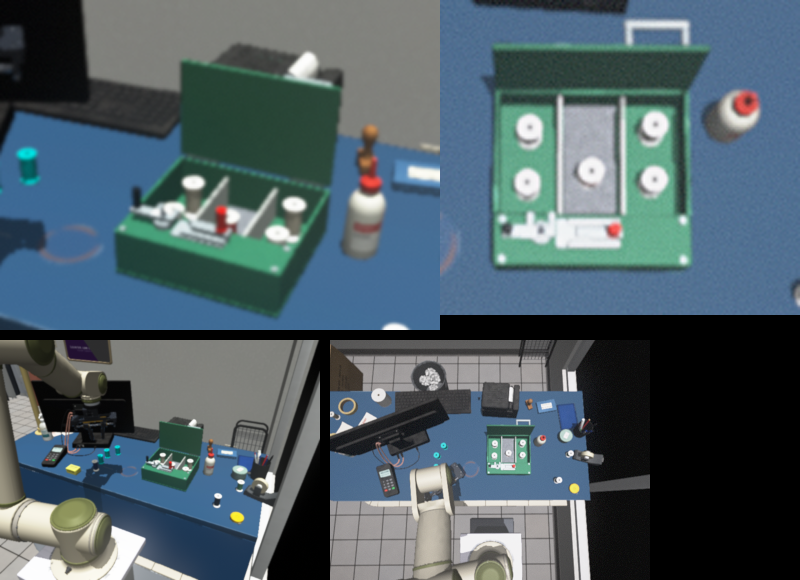

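The spool stands upright in the middle bay (top view, (590,170)). The catch is to the right, the latch is aside, the lid is up, and the bystanders are where they were. I hand it in.

```bash
python3 -c "from cell import job_done; print(job_done())"
```

```text
the job is handed in; nothing more can be done
None
```

The red spool now stands upright on the floor of the middle bay, and I handed the job in at about 31 s of the 66 s allowed.

- **Catch:** I gripped the red knob and pulled it about 32 mm until it met its stop.
- **Latch:** I swung the peg round to about 1.6 rad, fully aside.
- **Lid:** I lifted it by the handle along its arc to about 1.6 rad, and it stayed up when released.
- **Spool:** I set it down with a light touch (about 6 N at the wrist), released it and moved the arm clear. It stands about 18 mm in front of the middle of the bay and is centred across it within a few millimetres, going by where the gripper let go.

The last pictures show the catch back, the latch along the ledge, the lid upright and the spool standing in the bay. The arm was clear of everything and the wrist force was near zero. As far as the pictures show, the other things on the counter are where they started, but I checked them only by eye; the arm hid part of the left of the counter in the top view. I saw no failed or conflicting checks; the hand-in gives no verdict.

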